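# Find the child-safe release notch of the burr case by touch and open it

## Robot

A 7-joint arm with a two-finger parallel gripper is mounted at the origin on the work surface. World frame = base frame: x ahead of the robot, y to its left, z up, the work surface at z = 0. Lengths are in m, angles in rad, forces in N, time in s.
With the tool pointing down it reaches from about 0.4 to 0.85 m from the base axis. Payload 6.9 kg.
Tool frame: the origin (TCP) lies between the finger pads; the fingertips stand 25 mm ahead of it and the grasp point (between the pads) lies 6 mm ahead of it; z points along the fingers, y is the line along which they close (so a half turn about z gives the same grasp; the last joint's range is limited). The gripper opens to 85 mm and grips with 20 to 120 N. Pads are 22 mm wide; open, the fingers measure 114 mm over their backs; the gripper's body (76 mm by 85 mm) begins 54 mm behind the grasp point. The pads swing forward as they close: fully open they stand 13 mm farther back than shut.
Start: joints at [-1.196, 0.507, -0.238, 1.5, 0.126, 1.149, -0.155], TCP at [0.167, 0.602, 0.256] pointing down, gripper open.
Joint ranges: [-3.08, 3.08], [-0.24, 2.05], [-1.43, 1.35], [0, 2.5], [-1.52, 4.66], [0.17, 1.96], [-2.89, 2.89]. Speed limits (rad/s): [2.39, 2.39, 3.14, 3.14, 3.14, 3.14, 3.14].

## Interface

Orientations are given as a 3x3 rotation matrix whose columns are the frame's x, y, z axes.
In Python, from bench import arm gives the robot as it stands. The module is installed in compiled form; this text tells all that it offers.
- The arm moves only by the shell command python3 -m inch 'ROWS' [FORCE]. ROWS is JSON, a list of rows, each a list of 7 numbers: the shift along the tool's x, y, z in cm, then the turn, a rotation vector about the tool's x, y, z in rad, then the opening, from 0 (shut) to 1 (fully open). In form: [[dx, dy, dz, wx, wy, wz, jaw], ...]. A call has exactly 10 rows; each row is the pose to reach, as a shift and turn from the pose commanded when the call began, along the tool's axes at that moment; what a row does not reach only later rows make up. A row lasts 1/12 s, in which the tool goes at most 41.7 mm and 7.16 degrees, less where a joint would pass 70% of its speed; a pose out of reach is approached as far as the arm can. A call with a gripper value outside its range is refused whole. The fingers move at their own pace and stop on an object; FORCE is the grip in N (left out, the last holds). Time passes only in rows, so rows that repeat a pose let the fingers close, or fill a call up. It gives the time, the measured TCP pose, the force, the opening and the grip force at its end, in the units of the state.
- arm.observe(): the state, without advancing time (a new reading comes with each control period).
- arm.read_camera(name): name is "side" or "top" or "wrist"; returns a dict with "img" (400x640x3 uint8, red, green, blue), "fx", "fy", "cx", "cy" (pixels), "k1" (the pictures are not rectified: a ray, as slopes to the right and down, at radius r is drawn at 1 + k1 r^2 times it, then the intrinsics apply), "position" and "rotation" of the camera in the world; the wrist camera has in their place "hand_eye" (4x4, takes a point from camera to tool coordinates, whose origin is the TCP and whose axes are the flange's). Camera axes: x right, y down, z forward; pixel columns grow to the right and rows downward; lengths in m; the calibration is good to about 2 mm. A picture is of the moment at which its call begins: read the wrist's pose just before it. There is no depth.
- arm.finish_job(): hands the job in; it is judged then, once.
The state is a dict: "clock": time; "joint_pos": joint angles; "joint_velocities": joint speeds; "tau": joint torques, N m; "ee_pos": TCP position; "orientation": TCP orientation; "wrist_force": force on the tool from outside, world axes, zero at the start; "ft_torque": the same for the moment, N m; "width": opening from 0.0 (shut) to 1.0 (fully open); "gripper_force": force on a finger pad.
Only numpy, scipy, OpenCV 4.12 (cv2) and the standard library are available. Lean on these libraries where they do the work, as an engineer would, in place of code of your own. Each camera call takes 0.05 s, during which the arm holds its last target. There are 200 camera calls.

## Task

Open the child-safe burr case: put a fingertip on the orange start of its raised front edge, sweep along the top of the edge until you find the hidden notch, and press the catch inside the notch fully down so that the lid pops up; then take the hand away. Only touch, do not lean hard on the case, and do not pick up or shift anything else on the table.

Things in the scene. Friction and masses are not known exactly. Their poses are not given: they have to be found in the camera images.
- case: Green burr case fixed to the table, 220 mm deep (x; front faces -x), 372 mm wide (y); origin at the centre of its underside. Front deck 38 mm high, x -110 to -25 mm. On it a straight raised edge along y (see edge_mid), its ends vanishing into two grey end blocks (x -98 to -52, |y| 95 to 186 mm, top 74 mm high). Behind the edge, x -24 to 109 mm, the clear lid, top 59 mm high, hinged at the back.
- edge_mid (a point): Middle of the raised edge's flat top, at (-75, 0, 70) mm in the case; axes as the case's. The edge is 16 mm thick in x, 32 mm above the deck, exposed y -95 to 95 mm, black past its orange start. Hidden in the black part is a notch: a gap 40 mm long in y, right through the edge from front to back, its centre anywhere from y = -20 to 60 mm, not given: feel or look for it.
- edge_start: The orange start piece of the raised edge, 31 mm long in y (29 mm exposed), 16 mm thick; origin at the centre of its flat top, 70 mm above the table; axes as the case's.
- catch (a joint): Travel of the black catch that fills the floor of the notch, its top 16 mm below the top of the edge (54 mm above the table): 0 = up (as at the start), 0.007 m = fully down. It moves straight down, against about 5 to 8 N, and stays down where it is left.
- lid (a joint): Opening angle of the lid, 0 = shut, about 0.32 rad = popped up. It is linked to the catch and rises in step with the catch as that goes down, and stays up with the catch down. Its front rises about 40 mm, straight up behind the edge.
- jar: Bystander: loose amber jar with blue cap, 32 mm across, 42 mm tall, on the left (+y) grey end block. Origin at the centre of its underside.
- tumbler1: Bystander: loose glass tumbler, 68 mm across, 100 mm tall. Origin at the centre of its underside.
- tumbler2: Bystander: another such loose tumbler, 68 mm across, 100 mm tall. Origin at the centre of its underside.
- dish: Bystander: loose black dish, 120 mm across, 22 mm tall. Origin at the centre of its underside.
- bottle: Bystander: loose green bottle, 60 mm across, 190 mm tall. Origin at the centre of its underside.
- engraver: Bystander: loose olive engraving handpiece, 150 x 30 x 26 mm, lying along its x. Origin at the centre of its underside.
- hone: Bystander: loose white honing stone, 75 x 45 x 30 mm. Origin at the centre of its underside.

How it is judged:
On the way, in this order (a step that is already met when the one before it is completed fails the run):
1. a fingertip rests on the orange start of the edge, the catch still up (contact force between the fingers and edge_start above 0.4 N and value of joint catch below 0.0015 m), for 0.05 s.
2. the fingertip runs on along the top of the black edge, off the orange start and not yet in the notch (contact force between the fingers and case above 0.3 N and contact force between the fingers and edge_start below 0.1 N and height (world z) of the grasp point above 0.0645 m and value of joint catch below 0.0015 m), for 0.05 s.
3. the catch in the notch is pressed fully down by the fingers (value of joint catch above 0.006 m and contact force between the fingers and case above 0.5 N), for 0.05 s.
At the end, for the whole second after the job is handed in: The catch is down by more than 5.8 of its 7 mm, the lid stands open by more than 0.2 rad and is at rest, and every loose thing is within 30 mm of where it stood (value of joint catch above 0.0058 m and value of joint lid above 0.2 rad and velocity of joint lid between -0.1 and 0.1 rad/s and distance of each of jar, tumbler1, tumbler2, dish, bottle, engraver, hone from where it was at the start of the episode below 0.03 m); the robot touches nothing.
It fails at once if the fingers lean on the case with more than 60 N (contact force between the fingers and case above 60 N).
It fails at once if a bystander is lifted, carried or shifted by more than 30 mm (distance of any of jar, tumbler1, tumbler2, dish, bottle, engraver, hone from where it was at the start of the episode above 0.03 m).
It fails at once if a bystander is tipped over (angle between any of jar, tumbler1, tumbler2, dish, bottle, engraver, hone's own z axis and vertical above 0.5 rad).
It also fails if it takes over 51 s, if anything falls off the work surface, if the arm or the gripper's body presses on something with over 40 N, if the wrist force passes 120 N, or if a joint passes its speed limit or range.

## Working session

There is one attempt and no reset: what is moved stays moved. The work goes in short steps, Python scripts to look and compute and a shell command to move; the robot and the scene stay as the last step left them, time stands still between calls to the robot, and variables do not carry over. Pictures are saved under pics/ and viewed, at most 10 in all, crops included, and the job is handed in when it is done.

```bash
mkdir -p pics; cat > h.py <<'E'
import numpy as np, cv2
from bench import arm
def cam(n):
    s=arm.observe(); c=arm.read_camera(n)
    if 'hand_eye' in c:
        T=np.eye(4);T[:3,:3]=np.array(s['orientation']).reshape(3,3);T[:3,3]=s['ee_pos'];T=T@np.array(c['hand_eye'])
        c['position']=T[:3,3];c['rotation']=T[:3,:3]
    return c
def ray(c,u,v):
    K=np.array([[c['fx'],0,c['cx']],[0,c['fy'],c['cy']],[0,0,1.]])
    p=cv2.undistortPoints(np.array([[[u,v]]],float),K,np.array([c['k1'],0,0,0.]))[0,0]
    return np.array(c['position']),np.array(c['rotation']).reshape(3,3)@np.array([p[0],p[1],1])
def plane(c,u,v,z):
    o,d=ray(c,u,v); return o+d*(z-o[2])/d[2]
def save(c,n): cv2.imwrite('pics/'+n,cv2.cvtColor(np.array(c['img']),cv2.COLOR_RGB2BGR))
E
python3 - <<'E'
from h import *
for n in('top','side'):
    c=cam(n);save(c,n+'1.png');print(n,c['position'],np.round(c['rotation'],2).tolist(),c['fx'],c['k1'])
s=arm.observe();print(s['clock'],s['ee_pos'],np.round(s['orientation'],3),s['wrist_force'],s['width'])
E
```

```text
top [0.31889205 0.0247645  1.36018567] [[0.0, -0.99, 0.12], [-1.0, -0.0, -0.0], [0.0, -0.12, -0.99]] 400.3865580144251 -0.02379378283408937
side [0.93812004 0.82445245 0.94185985] [[-0.88, 0.31, -0.35], [0.47, 0.61, -0.64], [0.02, -0.73, -0.68]] 413.99939623978946 0.004334627334066241
0.1 [0.16652176 0.60198719 0.25551602] [[-0.964  0.267 -0.   ]
 [ 0.267  0.964 -0.002]
 [-0.    -0.002 -1.   ]] [ 0.44872565 -0.86535865 -0.21013265] 1.0041009043644238
```

View pics/top1.png

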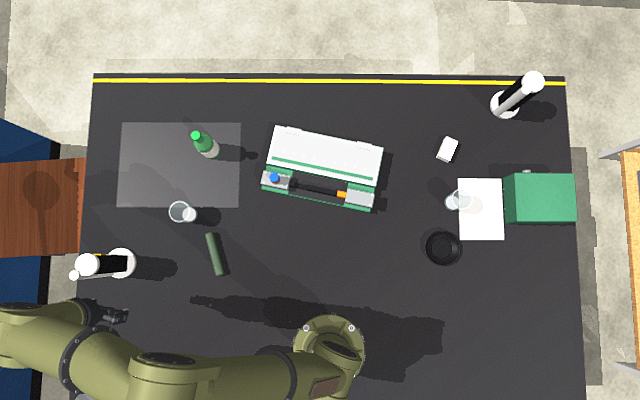

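View pics/side1.png

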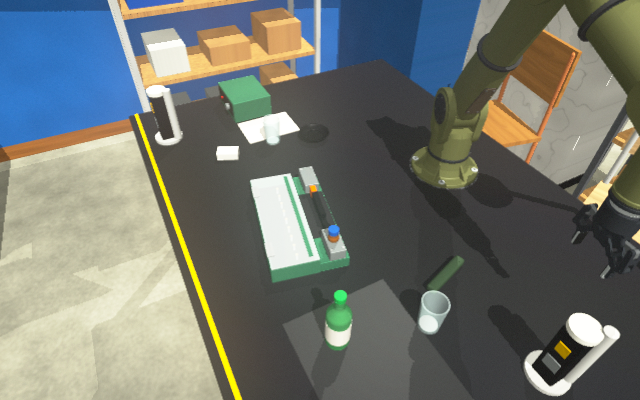

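The top view shows the case at about (322,168). Orange start is at (342,194), the jar at (275,178) on the left block, a tumbler at (183,212) and the bottle at (204,145). The arm hangs at the lower left.

```bash
python3 - <<'E'
from h import *
c=cam('top');im=c['img'];
hsv=cv2.cvtColor(im,cv2.COLOR_RGB2HSV)
m=cv2.inRange(hsv,(8,150,120),(25,255,255));m[:150]=0;m[230:]=0;m[:,:250]=0;m[:,390:]=0
n,_,st,ce=cv2.connectedComponentsWithStats(m)
for i in range(1,n):print(st[i],ce[i],plane(c,*ce[i],.07))
s=cam('side');h2=cv2.cvtColor(s['img'],cv2.COLOR_RGB2HSV)
m=cv2.inRange(h2,(8,150,120),(25,255,255));m[:160]=0;m[260:]=0;m[:,:240]=0;m[:,350:]=0
n,_,st,ce=cv2.connectedComponentsWithStats(m)
for i in range(1,n):print('s',st[i],ce[i],plane(s,*ce[i],.07))
# lid back/front edge lines: white lid region min area rect at z=.059
m=cv2.inRange(hsv,(0,0,200),(180,40,255));m[:115]=0;m[190:]=0;m[:,:260]=0;m[:,390:]=0
k=max(cv2.findContours(m,0,2)[0],key=cv2.contourArea)
P=np.array([plane(c,*p[0],.059)[:2] for p in k],np.float32)
r=cv2.minAreaRect(P);print(r,cv2.boxPoints(r).tolist())
cv2.imwrite('pics/crop.png',cv2.resize(im[115:220,250:395,::-1],None,fx=5,fy=5,interpolation=cv2.INTER_CUBIC))
E
```

```text
[279 179   1   1   1] [279. 179.] [0.55687416 0.16416569 0.07      ]
[275 181   4   3   4] [276.5  182.25] [0.54605922 0.17214659 0.07      ]
[337 190   9   8  57] [340.92982456 193.77192982] [ 0.5089845 -0.038327   0.07     ]
s [310 185   7   8  40] [312.475 188.6  ] [ 0.51013496 -0.03861281  0.07      ]
s [329 237  10   5  39] [333.35897436 238.84615385] [0.55130992 0.17317595 0.07      ]
((0.6424422860145569, 0.015528395771980286), (0.3696144223213196, 0.13741466403007507), 78.14863586425781) [[0.5372450351715088, -0.15122872591018677], [0.6717305183410645, -0.17945006489753723], [0.747639536857605, 0.18228551745414734], [0.6131540536880493, 0.2105068564414978]]
```

View pics/crop.png

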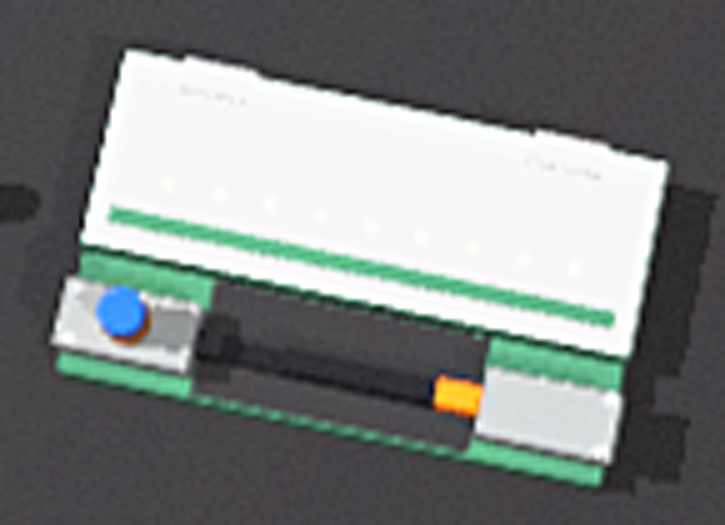

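The crop agrees with the model: orange at about (458,396) and the dark edge running left to the jar block. From the edge_mid that gives, the predicted lid centre matches the measured one to a few mm. Case yaw is -11.85°.

```bash
python3 -m inch '[[-4,-4,0,0,0,-0.03,0],[-8,-8,0,0,0,-0.063,0],[-12,-12,0,0,0,-0.063,0],[-16,-16,0,0,0,-0.063,0],[-20,-20,0,0,0,-0.063,0],[-23,-23,0,0,0,-0.063,0],[-25,-26,0,0,0,-0.063,0],[-25,-26,0,0,0,-0.063,0],[-25,-26,0,0,0,-0.063,0],[-25,-26,0,0,0,-0.063,0]]' 20
```

```text
clock: 1.03
ee_pos: [0.3409, 0.2791, 0.2563]
orientation: [[-0.977, 0.214, 0.001], [0.214, 0.977, -0.003], [-0.002, -0.003, -1.0]]
wrist_force: [-0.7, -0.1, 0.4]
width: 0.003
gripper_force: 0.0
```

```bash
python3 -m inch '[[-3,-3.5,0,0,0,0,0],[-6,-7,0,0,0,0,0],[-9,-10.5,0,0,0,0,0],[-12,-14,0,0,0,0,0],[-15,-17.5,0,0,0,0,0],[-18,-21,0,0,0,0,0],[-21,-24.5,0,0,0,0,0],[-23.3,-27.4,0,0,0,0,0],[-23.3,-27.4,0,0,0,0,0],[-23.3,-27.4,0,0,0,0,0]]'
python3 - <<'E'
from h import *
c=cam('wrist');save(c,'w1.png');print(c['position'],c['rotation'],c['fx'])
E
```

```text
clock: 1.87
ee_pos: [0.5121, -0.0369, 0.256]
orientation: [[-0.977, 0.213, 0.001], [0.213, 0.977, -0.003], [-0.002, -0.003, -1.0]]
wrist_force: [-0.6, 0.0, 0.1]
width: 0.002
gripper_force: 0.0
[ 0.44400257 -0.02327975  0.3737096 ] [[ 0.21294134  0.93919665  0.2693801 ]
 [ 0.97706225 -0.20403502 -0.06098423]
 [-0.00231321  0.27618719 -0.96110108]] 303.9280275430914
```

View pics/w1.png

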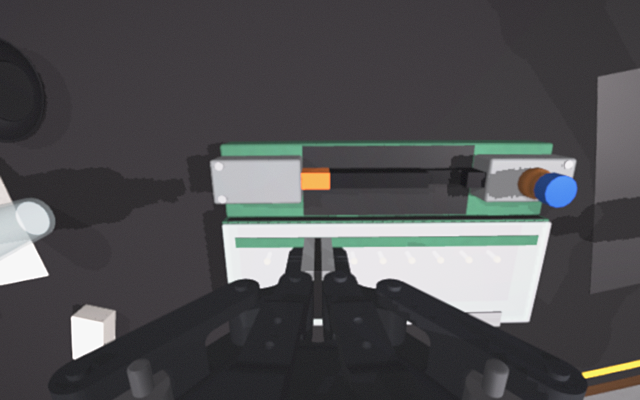

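The wrist view shows orange at (315,179), the black edge out to about (485,180) with a faint shade change near x≈428, and the jar at (548,185). I'll brighten a crop of it.

```bash
python3 - <<'E'
from h import *
c=cam('wrist');im=c['img']
m=cv2.inRange(cv2.cvtColor(im,cv2.COLOR_RGB2HSV),(8,150,120),(25,255,255));m[:,:290]=0;m[:,350:]=0
n,_,st,ce=cv2.connectedComponentsWithStats(m);i=1+st[1:,4].argmax();print(st[i],ce[i])
a=st[i]
for u,v in[(a[0],ce[i][1]),(a[0]+a[2],ce[i][1]),(ce[i][0],a[1]),(ce[i][0],a[1]+a[3]),ce[i]]:print(plane(c,u,v,.07))
k=im[150:215,295:495,::-1].astype(float)
k=np.clip(255*(k/90)**.6,0,255).astype(np.uint8)
cv2.imwrite('pics/w1c.png',cv2.resize(k,None,fx=4,fy=4,interpolation=cv2.INTER_CUBIC))
o=np.array([.526,.0403]);Y=np.array([.2054,.9787])
for u in range(330,490,20):
  p=plane(c,u,179,.07)[:2]-o;print(u,round(1000*p@Y,1))
E
```

```text
[298 170  29  22 621] [312.06119163 180.68276973]
[ 0.50366474 -0.05384495  0.07      ]
[ 0.50989286 -0.02489736  0.07      ]
[ 0.49590528 -0.03743444  0.07      ]
[ 0.51833672 -0.0423732   0.07      ]
[ 0.50668655 -0.0398079   0.07      ]
330 -64.1
350 -43.7
370 -23.2
390 -2.8
410 17.8
430 38.4
450 59.2
470 80.1
```

View pics/w1c.png

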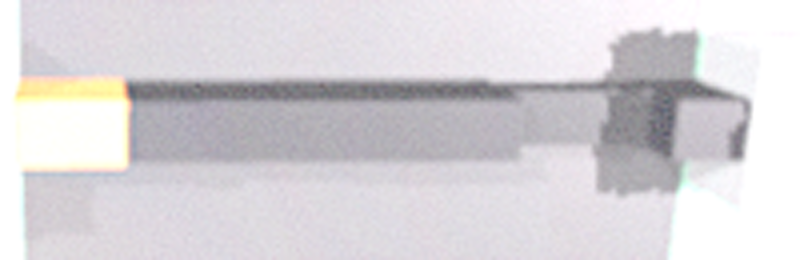

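Notch edges in the crop are at x≈520 and x≈670, i.e. u≈425 and 462. That gives y≈34 to 73 mm: 39 mm long, with its centre near 53 mm, which fits the given 40 mm and range. The orange centre from all views is about (0.509,-0.040). Next I descend to just above it.

```bash
python3 -m inch '[[0.2,0.2,3,0,0,0,0],[0.2,0.2,6,0,0,0,0],[0.2,0.2,9,0,0,0,0],[0.2,0.2,12,0,0,0,0],[0.2,0.2,14,0,0,0,0],[0.2,0.2,15.2,0,0,0,0],[0.2,0.2,15.2,0,0,0,0],[0.2,0.2,15.2,0,0,0,0],[0.2,0.2,15.2,0,0,0,0],[0.2,0.2,15.2,0,0,0,0]]'
```

```text
clock: 2.8
ee_pos: [0.5091, -0.0279, 0.1055]
orientation: [[-0.979, 0.205, 0.002], [0.205, 0.979, 0.0], [-0.002, 0.001, -1.0]]
wrist_force: [-0.1, 0.4, 0.7]
width: -0.004
gripper_force: 0.0
```

```bash
python3 -m inch '[[-0.2,-0.5,0.2,0,0,0,0],[-0.2,-0.5,0.4,0,0,0,0],[-0.2,-0.5,0.5,0,0,0,0],[-0.2,-0.5,0.6,0,0,0,0],[-0.2,-0.5,0.7,0,0,0,0],[-0.2,-0.5,0.8,0,0,0,0],[-0.2,-0.5,0.9,0,0,0,0],[-0.2,-0.5,0.9,0,0,0,0],[-0.2,-0.5,0.9,0,0,0,0],[-0.2,-0.5,0.9,0,0,0,0]]'
```

```text
clock: 3.63
ee_pos: [0.5094, -0.0338, 0.0952]
orientation: [[-0.979, 0.205, -0.0], [0.205, 0.979, -0.0], [0.0, -0.0, -1.0]]
wrist_force: [-0.1, -0.0, 1.0]
width: 0.002
gripper_force: 0.0
```

```bash
python3 -m inch '[[0,0,0.05,0,0,0,0],[0,0,0.1,0,0,0,0],[0,0,0.15,0,0,0,0],[0,0,0.2,0,0,0,0],[0,0,0.2,0,0,0,0],[0,0,0.2,0,0,0,0],[0,0,0.2,0,0,0,0],[0,0,0.2,0,0,0,0],[0,0,0.2,0,0,0,0],[0,0,0.2,0,0,0,0]]'
```

```text
clock: 4.47
ee_pos: [0.5094, -0.0338, 0.095]
orientation: [[-0.979, 0.205, 0.001], [0.205, 0.979, 0.0], [-0.001, 0.0, -1.0]]
wrist_force: [-5.3, 0.5, 21.0]
width: -0.004
gripper_force: 10.6
```

Contact is firm at 21 N. I'll ease off about 1 mm and sweep onto the black part.

```bash
python3 -m inch '[[0,0,-0.1,0,0,0,0],[0,0.8,-0.1,0,0,0,0],[0,1.6,-0.1,0,0,0,0],[0,2.4,-0.1,0,0,0,0],[0,3.2,-0.1,0,0,0,0],[0,4,-0.1,0,0,0,0],[0,4.8,-0.1,0,0,0,0],[0,5.6,-0.1,0,0,0,0],[0,5.6,-0.1,0,0,0,0],[0,5.6,-0.1,0,0,0,0]]'
```

```text
clock: 5.3
ee_pos: [0.5219, 0.0217, 0.0949]
orientation: [[-0.979, 0.205, 0.002], [0.205, 0.979, 0.0], [-0.002, 0.0, -1.0]]
wrist_force: [1.0, 0.0, 7.0]
width: 0.002
gripper_force: 3.6
```

```bash
python3 -m inch '[[0,0.9,0,0,0,0,0],[0,1.8,0,0,0,0,0],[0,2.7,0,0,0,0,0],[0,3.6,0,0,0,0,0],[0,4.5,0,0,0,0,0],[0,5.4,0,0,0,0,0],[0,6.2,0,0,0,0,0],[0,6.8,0,0,0,0,0],[0,7.2,0,0,0,0,0],[0,7.2,0,0,0,0,0]]'
python3 - <<'E'
from h import *
s=arm.observe();print(1000*(np.array(s['ee_pos'])[:2]-[.526,.0403])@[.2054,.9787],s['wrist_force'])
c=cam('wrist')
k=c['img'].astype(float)[...,::-1];k=np.clip(255*(k/110)**.6,0,255).astype(np.uint8)
cv2.imwrite('pics/w2.png',k)
E
```

```text
clock: 6.13
ee_pos: [0.5357, 0.093, 0.094]
orientation: [[-0.979, 0.204, -0.0], [0.204, 0.979, 0.001], [0.0, 0.001, -1.0]]
wrist_force: [0.3, 0.7, 0.2]
width: 0.001
gripper_force: 0.0
53.58135380976658 [0.31134876 0.66621164 0.21856557]
```

View pics/w2.png

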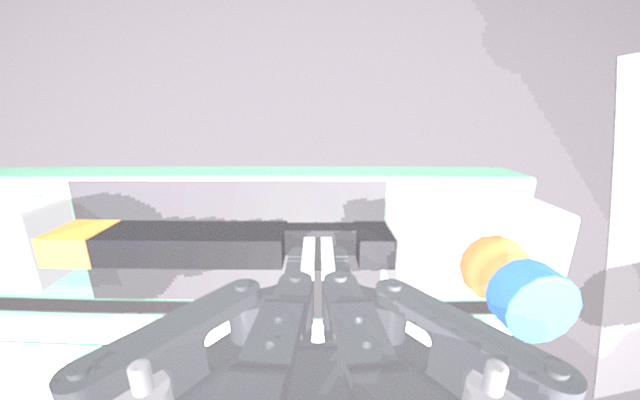

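The wrist view shows the notch at x≈284–358 with the shut fingers centred at 318, and the force has dropped to zero. The tip is over the notch to within about 1.5 mm, so I go down.

```bash
python3 -m inch '[[0,0.1,0.3,0,0,0,0],[0,0.1,0.6,0,0,0,0],[0,0.1,0.9,0,0,0,0],[0,0.1,1.2,0,0,0,0],[0,0.1,1.4,0,0,0,0],[0,0.1,1.6,0,0,0,0],[0,0.1,1.7,0,0,0,0],[0,0.1,1.8,0,0,0,0],[0,0.1,1.8,0,0,0,0],[0,0.1,1.8,0,0,0,0]]'
```

```text
clock: 7.02
ee_pos: [0.5357, 0.0922, 0.0763]
orientation: [[-0.979, 0.206, -0.0], [0.206, 0.979, -0.0], [0.0, -0.0, -1.0]]
wrist_force: [-1.2, 0.1, 2.3]
width: 0.003
gripper_force: 1.4
```

```bash
python3 -m inch '[[0,0,0.1,0,0,0,0],[0,0,0.2,0,0,0,0],[0,0,0.3,0,0,0,0],[0,0,0.4,0,0,0,0],[0,0,0.5,0,0,0,0],[0,0,0.55,0,0,0,0],[0,0,0.6,0,0,0,0],[0,0,0.65,0,0,0,0],[0,0,0.65,0,0,0,0],[0,0,0.65,0,0,0,0]]'
```

```text
clock: 7.85
ee_pos: [0.5358, 0.0922, 0.0717]
orientation: [[-0.979, 0.206, 0.001], [0.206, 0.979, 0.0], [-0.001, 0.0, -1.0]]
wrist_force: [-6.9, -2.3, 24.3]
width: 0.001
gripper_force: 12.0
```

The catch has bottomed at z=0.0717 with 24 N. I retract straight up.

```bash
python3 -m inch '[[0,0,-0.5,0,0,0,0],[0,0,-1.5,0,0,0,0],[0,0,-3,0,0,0,0],[0,0,-5,0,0,0,0],[0,0,-8,0,0,0,0],[0,0,-11,0,0,0,0],[0,0,-14,0,0,0,0],[0,0,-16,0,0,0,0],[0,0,-16,0,0,0,0],[0,0,-16,0,0,0,0]]'
python3 - <<'E'
from h import *
c=cam('side');cv2.imwrite('pics/s2.png',cv2.resize(c['img'][80:380,200:500,::-1],None,fx=2,fy=2))
E
```

```text
clock: 8.68
ee_pos: [0.5366, 0.0927, 0.2312]
orientation: [[-0.979, 0.205, 0.003], [0.205, 0.979, 0.001], [-0.003, 0.001, -1.0]]
wrist_force: [-0.7, -0.3, -0.8]
width: -0.003
gripper_force: 0.0
```

View pics/s2.png

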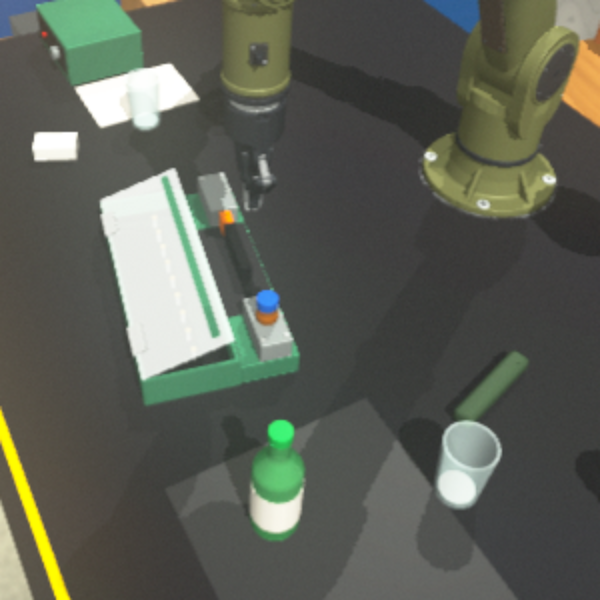

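The lid stands open (front edge from about (175,172) to (230,345)), the jar is in place at (267,305), and the hand is clear.

```bash
python3 -c "
from bench import arm
print(arm.finish_job())"
```

```text
the job is handed in; nothing more can be done
None
```

The burr case is open: I touched the orange start, swept to the notch and pressed the catch fully down (24 N at the wrist). The last picture shows the lid up and the hand clear, and the job is handed in, though no verdict came back.

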